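# Sieve the sharpeners out of the tape

### The job

In the stationery shop, small brass pencil sharpeners have got mixed with a roll of tape in the green slotted sieve that stands on its grey tray. Lift the green sieve two or three centimetres by its handle and, keeping it level above the tray, shake it side to side until both sharpeners have dropped through into the tray while the tape roll stays in the sieve. Then set the sieve back across the tray where it stood and let go.

Things in the scene. Friction and masses are not known exactly. Their poses are not given: they have to be found in the camera images.
- sieve: Green sieve, black grip; 0.3 kg; origin: underside centre, 45 mm over counter; x along slots, y across (shake), z up. Basin 120x100, walls 28 high. Floor: 2 slippery bars along x, 16 wide, tops z=4, at y=±18; 20 gaps. Grip at x=y=0: 56(x)x12(y)x36, z 78-114; pinch from above across y. Rails along y at x=±64, 224 long, underside z=0, lie on the tray's rim. Blue slotless basket: bystander.
- sharpener_a: Brass pencil sharpener, disc 15 mm wide, 10 thick, 15 g; origin: underside centre. Starts flat on the sieve's y=+18 mm bar, x 12 to 40. Slides if the sieve accelerates over about 3 m/s2 (40 mm strokes in 0.15 to 0.2 s); drops through a gap after sliding about 10 mm; slow carrying leaves it in place. In the tray its origin is 6 to 16 mm above the counter (it may flip).
- sharpener_b: Same sharpener, on the y=-18 mm bar, x 12 to 40. The grey catch tray under the sieve is fixed, centred within 3 mm and turned like the sieve as it starts: 156 (x) by 164 (y) mm, walls 4 mm, rim 45 and floor 6 mm above the counter. With the sieve shifted up to 25 mm either way in y, parts still drop inside the tray.
- tape_roll: Red roll of tape with a closed black core, a disc 48 mm in diameter and 15 mm thick, 35 g, too wide for the sieve's gaps. Origin at the centre of its underside. It starts flat on both sieve bars at about sieve x = -28 mm, y within 10 mm of the middle.
Not all that is in view belongs to the job. Of the things like the tape_roll, leave any that is blue; of the rest the smaller one is meant.

How it is judged:
By the outcome, as a careful person would: the job done as asked, in the order asked, and still so for the second after the job is handed in, with the robot touching nothing.
It also fails if it takes over 38 s, if anything falls off the work surface, if the arm or the gripper's body presses on something with over 40 N, if the wrist force passes 120 N, or if a joint passes its speed limit or range.

### The arm

A 6-joint arm with a two-finger parallel gripper is mounted at the origin on the work surface. World frame = base frame: x ahead of the robot, y to its left, z up, the work surface at z = 0. Lengths are in mm, angles in rad, forces in N, time in s.
With the tool pointing down it reaches from about 325 to 900 mm from the base axis. Payload 3.5 kg.
Tool frame: the origin (TCP) lies at the very end of the fingers, on their centre line; the grasp point (between the pads) lies 19 mm behind it; z points along the fingers, y is the direction in which the jaws open and shut (so a half turn about z gives the same grasp; the last joint's range is limited). The gripper opens to 85 mm and grips with 20 to 120 N. Pads are 22 mm wide; open, the fingers measure 114 mm over their backs; the gripper's body (76 mm by 85 mm) begins 54 mm behind the grasp point. The pads swing forward as they close: fully open they stand 13 mm farther back than shut.
Start: joints at [-1.268, 0.276, -0.026, 1.268, 0, 1.467], TCP at [246.709, -574.244, 231.313] pointing down, gripper open.
Joint ranges: [-3.12, 3.12], [-0.85, 1.88], [-1.08, 1.24], [-1.95, 2.15], [-1.57, 1.53], [-3.14, 3.14]. Speed limits (rad/s): [2.57, 2.57, 3.14, 3.14, 3.14, 3.14].

### API

Orientations are given as a rotation vector (axis times angle).
In Python, from cell import env gives the robot as it stands. The module is installed in compiled form; this text tells all that it offers. Calls block until the motion is done:
- env.goto(position, orientation): joint-space move of the TCP to a pose.
- env.move_l(position, vel=150, frame=None, contact_N=None): straight line of the TCP; frame=None keeps the orientation; vel is the mean speed in mm/s. With contact_N (N) it stops when the force on the tool has changed by that much, and returns True; else False.
- env.goto_joints(angles): joint-space move.
- env.release() and env.clamp(newtons=None): open the fingers fully, or close them until they stop; newtons is the grip in N (None keeps the last).
- env.pause(seconds).
- env.solve_ik(position, orientation): joint angles nearest the present ones, or None.
- env.read_camera(name): name is "scene" or "top" or "wrist"; returns the picture (400x640x3 uint8, red, green, blue); there is no depth.
- env.calibration(name): a dict with "fov_y" (degrees; the focal length in pixels is half the picture's height over the tangent of half this angle, whatever the lens; pixels are square), "cx", "cy" (the principal point, pixels), "k1" (the pictures are not rectified: a ray, as slopes to the right and down, at radius r is drawn at 1 + k1 r^2 times it, then the intrinsics apply), "R" (3x3) and "t" (3): a world point X has camera coordinates R X + t; the wrist camera has in their place "tool_from_camera" (4x4, takes a point from camera to tool coordinates, whose origin is the TCP and whose axes are the flange's). Camera axes: x right, y down, z forward; pixel columns grow to the right and rows downward; lengths in mm; the calibration is good to about 2 mm. A picture is of the moment at which its call begins: read the wrist's pose just before it. calibration takes no time and is no camera call.
A pose or a line that the arm cannot do raises env.IKError and nothing moves.
- env.finish_job(): hands the job in, once; it reports no verdict.
Readings, each from a call of its own:
- env.get_time(): time.
- env.get_q(): joint angles.
- env.get_joint_velocities(): joint speeds.
- env.get_effort(): joint torques, N m.
- env.get_tcp_pos(): TCP position.
- env.get_eef_rot(): TCP orientation.
- env.get_ft_force(): force on the tool from outside, world axes, zero at the start.
- env.get_wrist_torque(): the same for the moment, N m.
- env.get_gripper_width(): finger opening in mm.
Only numpy, scipy, OpenCV 4.12 (cv2) and the standard library are available. Lean on these libraries where they do the work, as an engineer would, in place of code of your own. Each camera call takes 0.05 s, during which the arm holds its last target. There are 200 camera calls.

## Working session

There is one attempt and no reset: what is moved stays moved. The work goes in short steps, each a Python script; the robot and the scene stay as the last script left them, time stands still between calls to the robot, and variables do not carry over. Pictures are saved under pics/ and viewed, about 8 in all and at most 12, crops included, and the job is handed in when it is done.

```bash
mkdir -p pics; cat > h.py <<'E'
import numpy as np, cv2
from cell import env
def save(n,f):
    im=env.read_camera(n); cv2.imwrite(f'pics/{f}.png',im[...,::-1]); return im
def ray(cal,uv,R=None,t=None):
    f=200/np.tan(np.radians(cal['fov_y'])/2)
    d=np.array([(uv[0]-cal['cx'])/f,(uv[1]-cal['cy'])/f]); s=d.copy()
    for _ in range(30): s=d/(1+cal['k1']*(s@s))
    v=np.array([s[0],s[1],1.])
    R=np.array(cal['R']) if R is None else R; t=np.array(cal['t']) if t is None else t
    return -R.T@t, R.T@v
def hit(cal,uv,z,R=None,t=None):
    o,d=ray(cal,uv,R,t); return o+d*(z-o[2])/d[2]
def wristRT(cal):
    T=np.array(cal['tool_from_camera']); Rt=cv2.Rodrigues(np.array(env.get_eef_rot(),float))[0]; p=np.array(env.get_tcp_pos())
    Rwc=Rt@T[:3,:3]; twc=Rt@T[:3,3]+p
    return Rwc.T,-Rwc.T@twc
E
python3 - <<'E'
from h import *
a=save('top','top1');b=save('scene','sc1')
for n in('top','scene','wrist'): print(n,env.calibration(n))
print(env.get_time(),env.get_eef_rot())
E
```

```text
top {'fov_y': 54.6891513151251, 'cx': 320.2328277804074, 'cy': 197.12563534928432, 'k1': -0.022076209693270205, 'R': array([[-0.00878558, -0.99988049, -0.01272055],
       [-0.98189969,  0.01103308, -0.18908008],
       [ 0.18919783,  0.01082913, -0.98187928]]), 't': array([ -6.86860521, 546.25477243, 827.66100746])}
scene {'fov_y': 56.15940430655442, 'cx': 322.066254098417, 'cy': 203.31459800740612, 'k1': 0.025241133143440588, 'R': array([[ 0.34277912,  0.93938707, -0.00737642],
       [ 0.72502473, -0.2695358 , -0.63378986],
       [-0.59736221,  0.21190184, -0.7734701 ]]), 't': array([-174.9675737 , -342.75220988, 1143.46187116])}
wrist {'fov_y': 63.10814310239944, 'cx': 324.9240605499185, 'cy': 201.430201648477, 'k1': -0.009116647524200081, 'tool_from_camera': array([[-4.13615911e-04, -9.59950848e-01, -2.80168160e-01,
         7.27509672e+01],
       [ 9.99999886e-01, -3.30296880e-04, -3.44604089e-04,
        -2.28210369e-01],
       [ 2.38264319e-04, -2.80168271e-01,  9.59950875e-01,
        -1.43368031e+02],
       [ 0.00000000e+00,  0.00000000e+00,  0.00000000e+00,
         1.00000000e+00]])}
0.1 [-3.07515701e+00 -6.32670650e-01  3.21127093e-04]
```

View pics/top1.png

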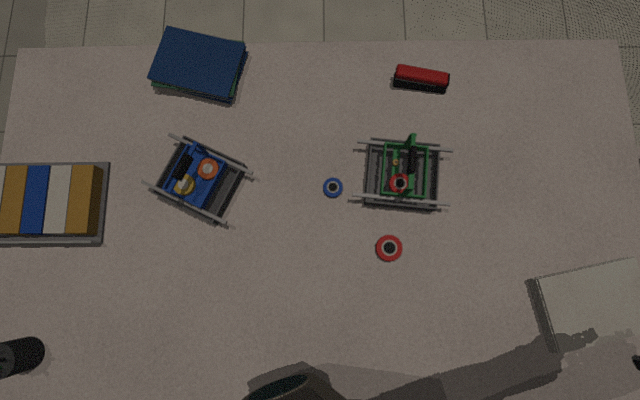

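View pics/sc1.png

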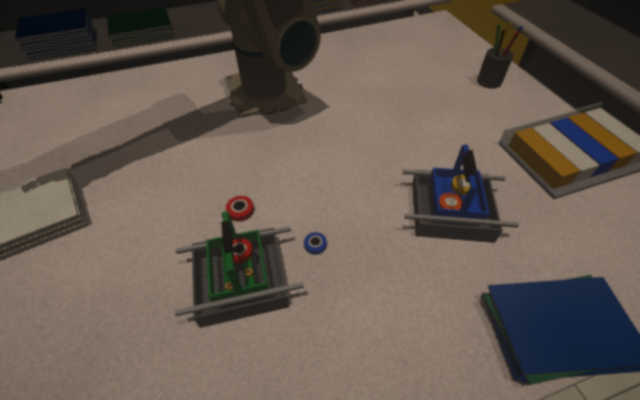

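The top view shows the green sieve near (402,175): rail ends are at about (358,140), (452,152), (350,200) and (449,208). The red roll inside it is at (399,182) and the black grip at (411,155). The blue basket and the loose blue and red rolls are bystanders. The scene view agrees.

```bash
python3 - <<'E'
from h import *
c=env.calibration('top')
P=[hit(c,u,50)[:2] for u in [(358,140),(452,152),(350,200),(449,208)]]
print(np.round(P,1)); ctr=np.mean(P,0); print(ctr, np.linalg.norm(P[0]-P[1]),np.linalg.norm(P[2]-P[3]))
g=hit(c,(411,143),159); print('grip top',g)
yv=(P[0]-P[1]+P[2]-P[3]); yaw=np.arctan2(-yv[0],yv[1]); print('yaw',yaw)
# tool down, tool y along sieve y (mod pi)
for k in (0,np.pi):
    R=cv2.Rodrigues(np.array([0,0,yaw+k]))[0]@np.diag([1.,-1,-1])
    rv=cv2.Rodrigues(R)[0].ravel(); q=env.solve_ik([ctr[0],ctr[1],330],rv); print(k,rv,q)
E
```

```text
[[ 682.  -102.1]
 [ 650.1 -320.1]
 [ 539.1  -80. ]
 [ 518.2 -303.6]]
[ 597.37167528 -201.44087777] 220.34933343948845 224.59216119948078
grip top [ 636.20455645 -200.15596451  159.        ]
yaw -0.11899123699852113
0 [ 3.1360341  -0.18680075  0.        ] [-0.42772909  0.25496504  0.15049295  1.46632424  0.          2.8328548 ]
3.141592653589793 [0.18680075 3.1360341  0.        ] [-0.42772909  0.25496504  0.15049295  1.46632424  0.         -0.30873785]
```

```bash
python3 - <<'E'
from h import *
env.goto([597,-201,310],[0.18680075,3.1360341,0.])
env.pause(.2)
c=env.calibration('wrist');R,t=wristRT(c)
save('wrist','w1'); np.savez('w1.npz',R=R,t=t); print(env.get_time(),env.get_tcp_pos(),env.get_eef_rot())
E
```

```text
2.225 [ 596.75677595 -201.6372071   309.84133184] [-1.88613623e-01 -3.13569934e+00 -5.53789660e-05]
```

View pics/w1.png

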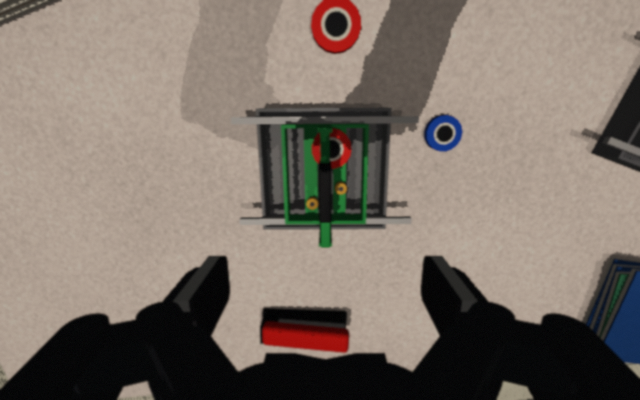

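The wrist view shows the sieve almost square to the tool. Its rails run from (220,118) to (428,121) and from (240,218) to (411,220). The black grip runs down column 325, roughly rows 160–225, and the brass sharpeners are at (312,204) and (341,188).

```bash
python3 - <<'E'
from h import *
c=env.calibration('wrist');d=np.load('w1.npz');R,t=d['R'],d['t']
im=cv2.imread('pics/w1.png')
H=lambda u,z:hit(c,u,z,R,t)
for n,u,z in [('rail',(220,118),50),('rail',(428,121),50),('rail',(240,218),50),('rail',(411,220),50),
 ('wall',(282,124),73),('wall',(366,124),73),('wall',(286,222),73),('wall',(366,222),73),('sh',(312,204),59),('sh',(341,188),59),('tape',(332,148),64)]:
    print(n,u,np.round(H(u,z)[:2],1))
m=(im.max(2)<45).astype(np.uint8); m[:, :295]=0;m[:,355:]=0;m[:160]=0;m[238:]=0
n,l,s,ce=cv2.connectedComponentsWithStats(m)
i=1+s[1:,4].argmax(); print(s[i],ce[i])
r=cv2.minAreaRect(np.argwhere(l==i)[:,::-1].astype(np.float32)); print(r)
for rr in range(165,240,8): print(rr,im[rr,325],np.where(l[rr]==i)[0][[0,-1]] if (l[rr]==i).any() else None)
cv2.imwrite('pics/crop1.png',cv2.resize(im[95:255,215:435],None,fx=3.6,fy=3.6,interpolation=cv2.INTER_CUBIC))
E
```

```text
rail (220, 118) [ 525.3 -318.9]
rail (428, 121) [558.9 -70.9]
rail (240, 218) [ 653.2 -319.5]
rail (411, 220) [683.  -97.3]
wall (282, 124) [ 540.5 -243. ]
wall (366, 124) [ 552.  -148.1]
wall (286, 222) [ 658.  -256.7]
wall (366, 222) [ 670.  -158.3]
sh (312, 204) [ 642.9 -222.7]
sh (341, 188) [ 626.6 -184.1]
tape (332, 148) [ 575.4 -189.6]
[ 295  160   60   62 1111] [324.91629163 197.54365437]
((324.5, 190.5), (61.0, 59.0), 90.0)
165 [8 7 7] [318 330]
173 [21 21 22] [319 331]
181 [24 25 25] [319 331]
189 [23 22 25] [319 331]
197 [21 22 23] [318 332]
205 [21 20 22] [319 332]
213 [19 20 21] [309 336]
221 [22 31 21] [320 330]
229 [ 53 117  36] None
237 [ 51 115  35] None
```

View pics/crop1.png

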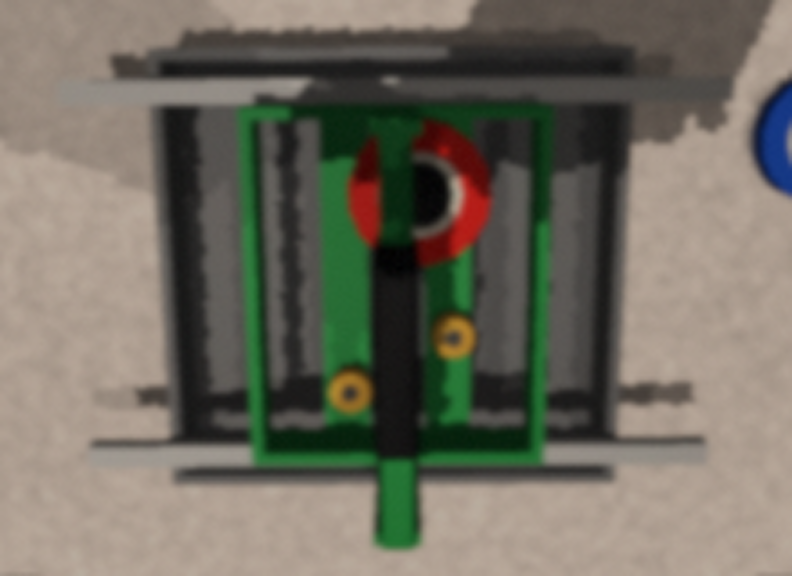

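```bash
python3 - <<'E'
from h import *
c=env.calibration('wrist');d=np.load('w1.npz');R,t=d['R'],d['t']
H=lambda u,z:hit(c,u,z,R,t)[:2]
a,b=H((325,171),159),H((325.3,222),159); print('grip ends',a,b,np.linalg.norm(b-a),(a+b)/2,np.arctan2(*(b-a)[::-1]))
w=H((319,197),159)-H((331.5,197),159); print('width',np.linalg.norm(w))
e=[H(u,50) for u in [(230,120.5),(419,119.5),(240,219),(411,220.5)]]
print(np.round(e,1),np.mean(e,0),[np.arctan2(-(q-p)[0],(q-p)[1]) for p,q in((e[0],e[1]),(e[2],e[3]))],np.linalg.norm(e[1]-e[0]),np.linalg.norm(e[3]-e[2]))
yaw=-.12
for n,u,z in [('sh',(312,204),59),('sh',(341,188),59),('tape',(332,148),64)]:
    v=H(u,z)-(a+b)/2; print(n,np.cos(yaw)*v[0]+np.sin(yaw)*v[1],-np.sin(yaw)*v[0]+np.cos(yaw)*v[1])
E
```

```text
grip ends [ 583.71740213 -199.02919588] [ 632.97785419 -204.71409846] 49.58740015812725 [ 608.34762816 -201.87164717] -0.11489672434718763
width 11.716436002312266
[[ 529.6 -307.6]
 [ 555.9  -81.7]
 [ 654.5 -319.8]
 [ 683.7  -97.3]] [ 605.91728634 -201.59175369] [np.float64(-0.11564308651401946), np.float64(-0.13021207252922554)] 227.45403085296013 224.38229114196258
sh 36.81755049756386 -16.53246042303565
sh 16.0340543151763 19.847240384575418
tape -34.14604387053525 8.261332625895188
```

Both sources agree: the grip centre is near (607,-202), the yaw is about -0.12, and the grip width and rail length match the given sizes. Next I grasp and lift.

```bash
python3 - <<'E'
from h import *
yaw=-.12
R=cv2.Rodrigues(np.array([0,0,yaw+np.pi]))[0]@np.diag([1.,-1,-1]); rv=cv2.Rodrigues(R)[0].ravel()
env.goto([607,-202,210],rv)
print(env.move_l([607,-202,122],vel=120,contact_N=8),env.get_tcp_pos(),env.get_ft_force())
env.clamp(90); env.pause(.2)
print('w',env.get_gripper_width(),env.get_tcp_pos(),env.get_ft_force())
p=np.array(env.get_tcp_pos()); np.save('grasp.npy',p)
env.move_l([607,-202,147],vel=40); env.pause(.2)
print('w',env.get_gripper_width(),env.get_tcp_pos(),env.get_ft_force(),env.get_wrist_torque(),env.get_time())
c=env.calibration('wrist');Rw,t=wristRT(c);np.savez('w2.npz',R=Rw,t=t);save('wrist','w2')
E
```

```text
False [ 607.93604636 -202.4223139   123.26409178] [ 0.01181496 -0.2541921   0.45905721]
w 11.278773734005384 [ 607.11230343 -202.20182293  122.28730776] [-1.2548342   0.03635982  1.74748094]
w 10.93198259265692 [ 606.7311519  -201.88280723  146.59347302] [-0.46861076  0.29681871 -2.65993255] [0.00297138 0.0323478  0.00842851] 5.4333
```

View pics/w2.png

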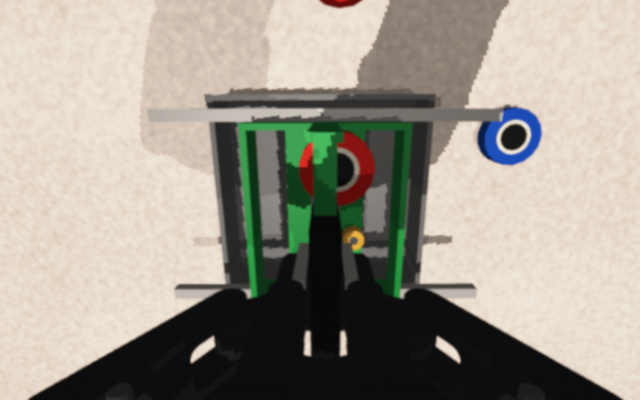

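Wrist view after the lift: the sieve hangs level, the red roll is at (340,168) and one sharpener is visible at (353,240). The force change matches its weight. Next I shake along the sieve's y.

```bash
cat > shake.py <<'E'
from h import *
import sys
n=int(sys.argv[1]); v=float(sys.argv[2]); tag=sys.argv[3]
c0=np.array([607,-202,147.]); d=np.array([np.sin(.12),np.cos(.12),0])
env.move_l(c0+20*d,vel=v/1.4)
tt=env.get_time()
for i in range(n):
    env.move_l(c0-20*d,vel=v); 
    if i==0: print('off',(np.array(env.get_tcp_pos())-c0)@d, env.get_time()-tt)
    env.move_l(c0+20*d,vel=v)
env.move_l(c0,vel=v/1.4); env.pause(.3)
print(env.get_time()-tt,env.get_time(),env.get_gripper_width(),env.get_tcp_pos(),env.get_ft_force())
a=save('wrist','w'+tag); b=save('scene','s'+tag); t=save('top','t'+tag)
cr=lambda im,k:cv2.resize(im,None,fx=k,fy=k,interpolation=cv2.INTER_CUBIC)[...,::-1]
A=cr(a[80:300,140:500],2.2)[:480]; B=cr(b[200:330,165:315],2.6); T=cr(t[120:220,340:460],3)
W=800; o=np.zeros((600,W,3),np.uint8)
A=cr(a[80:300,140:500],1.1)[...,::-1][...,::-1]
o[:A.shape[0],:A.shape[1]]=A; o[:B.shape[0],400:400+B.shape[1]]=B; o[280:280+T.shape[0],:T.shape[1]]=T
cv2.imwrite(f'pics/m{tag}.png',o)
E
python3 shake.py 3 235 3
```

```text
off -21.62656965973359 0.3167
2.4666999999999994 8.2167 10.963377217690368 [ 606.942127   -201.80558997  146.95073056] [-0.34666338  1.11128809 -2.94701551]
```

View pics/m3.png

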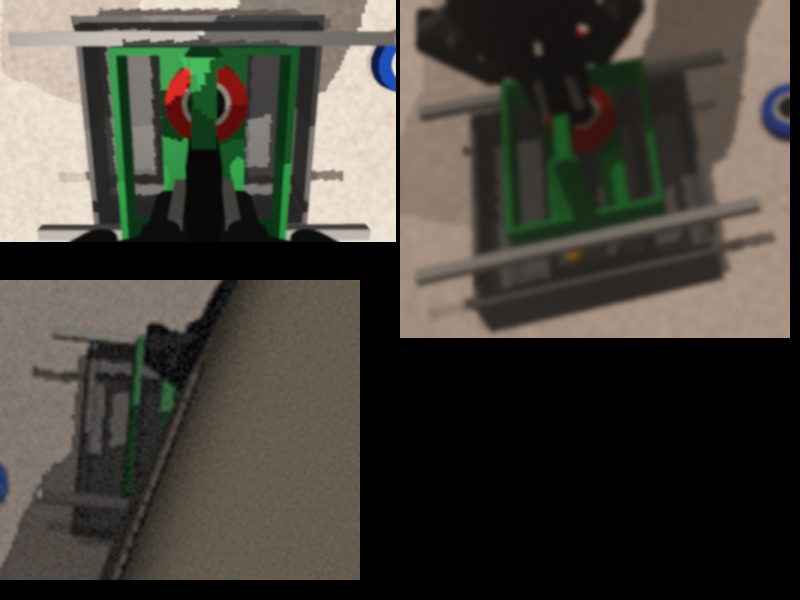

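After the shake the roll is still in the sieve and no brass is left on the bars that I can see. One sharpener shows in the tray, at about (574,255) in the mosaic. Since part of the floor is hidden, I'll add a few strokes, set the sieve down and look again.

```bash
python3 shake.py 2 235 4; python3 - <<'E'
from h import *
p=np.load('grasp.npy')
env.move_l([607,-202,130],vel=60)
print(env.move_l([607,-202,121.5],vel=25,contact_N=8),env.get_tcp_pos(),env.get_ft_force())
env.pause(.2); env.release(); env.pause(.2)
env.move_l([607,-202,210],vel=120)
rv=env.get_eef_rot()
env.goto([597,-201,310],rv); env.pause(.2)
c=env.calibration('wrist');Rw,t=wristRT(c);np.savez('w5.npz',R=Rw,t=t)
a=save('wrist','w5');b=save('scene','s5'); print(env.get_time())
f=lambda im,k:cv2.resize(im,None,fx=k,fy=k,interpolation=cv2.INTER_CUBIC)[...,::-1]
A=f(a[95:255,215:435],1.8);B=f(b[200:330,165:315],2.6)
o=np.zeros((600,800,3),np.uint8);o[:A.shape[0],:A.shape[1]]=A;o[:B.shape[0],400:400+B.shape[1]]=B
cv2.imwrite('pics/m5.png',o)
E
```

```text
off -21.522904533680688 0.3166999999999991
1.8333999999999993 10.4667 10.747845906010077 [ 606.94736733 -201.78090783  146.96047723] [ 0.95308585 -0.30548166 -2.11249891]
True [ 607.37511049 -202.1509977   122.28943228] [-0.56462345  0.46478943  4.80182369]
14.2167
```

View pics/m5.png

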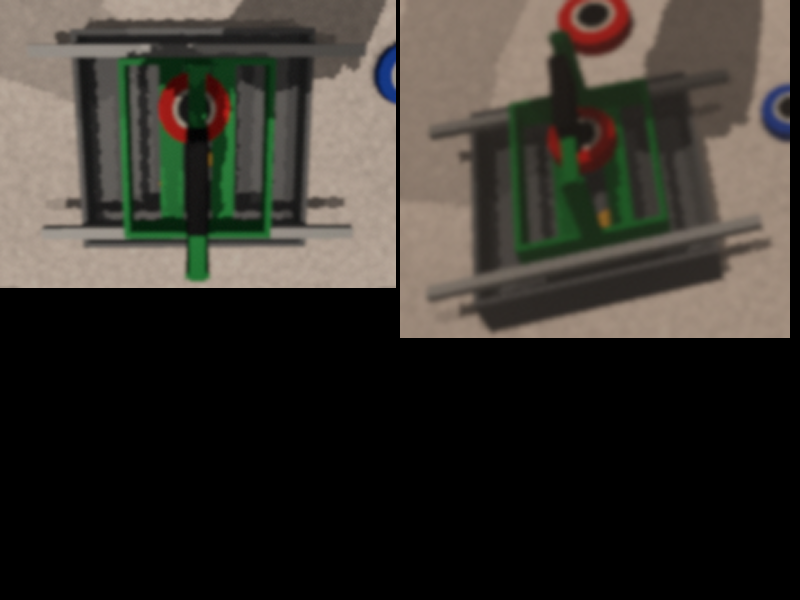

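The sieve sits back on the tray with the roll inside. One brass piece shows through the middle gap, at (211,158) in the wrist view and (603,218) in the scene view. The second is hidden, so I'll take slanted looks from both sides and triangulate.

```bash
python3 - <<'E'
from h import *
rv=env.get_eef_rot(); c=env.calibration('wrist'); cs=env.calibration('scene')
def brass(im):
    h=cv2.cvtColor(im,cv2.COLOR_RGB2HSV); m=cv2.inRange(h,(14,120,60),(30,255,255))
    n,l,s,ce=cv2.connectedComponentsWithStats(m); return [(np.round(ce[i],1),s[i,4]) for i in range(1,n) if s[i,4]>=4]
def tri(r1,r2):
    (o1,d1),(o2,d2)=r1,r2; k=np.linalg.lstsq(np.c_[d1,-d2],o2-o1,rcond=None)[0]; a,b=o1+k[0]*d1,o2+k[1]*d2; return (a+b)/2,np.linalg.norm(a-b)
rays=[]
w=cv2.imread('pics/w5.png')[...,::-1].copy(); d=np.load('w5.npz')
s=cv2.imread('pics/s5.png')[...,::-1].copy()
print('s5',[x for x in brass(s) if 165<x[0][0]<315 and 200<x[0][1]<330])
for u,_ in brass(s):
    if 165<u[0]<315 and 200<u[1]<330: rays.append(('s',u,ray(cs,u)))
for u,_ in brass(w): rays.append(('w5',u,ray(c,u,d['R'],d['t'])))
o=np.zeros((420,800,3),np.uint8)
for k,dy in enumerate((-130,130)):
    env.goto([597,-201+dy,290],rv); env.pause(.2); R,t=wristRT(c)
    im=save('wrist',f'w6{k}')
    X=np.array([606,-202,30]); x=R@X+t; f=200/np.tan(np.radians(c['fov_y'])/2); u0=int(c['cx']+f*x[0]/x[2]);v0=int(c['cy']+f*x[1]/x[2])
    b=[z for z in brass(im) if abs(z[0][0]-u0)<90 and abs(z[0][1]-v0)<90]; print(k,u0,v0,b)
    for u,_ in b: rays.append((f'w6{k}',u,ray(c,u,R,t)))
    x0=max(0,min(640-160,u0-80));y0=max(0,min(400-160,v0-80))
    o[:400,400*k:400*k+400]=cv2.resize(im[y0:y0+160,x0:x0+160],(400,400),interpolation=cv2.INTER_CUBIC)[...,::-1]; print(x0,y0)
cv2.imwrite('pics/m6.png',o)
for i in range(len(rays)):
    o_,d_=rays[i][2]; print(rays[i][:2],'z10:',np.round(o_+d_*(10-o_[2])/d_[2],0)[:2],'z57:',np.round(o_+d_*(57-o_[2])/d_[2],0)[:2])
    for j in range(i):
        if rays[i][0]!=rays[j][0]: p,e=tri(rays[i][2],rays[j][2]); print('   ',rays[j][:2],np.round(p,0),round(e,1))
print(env.get_time())
E
```

```text
s5 [(array([243.2, 283.4]), np.int32(29))]
0 426 160 [(array([454.4, 130. ]), np.int32(5)), (array([450., 156.]), np.int32(5)), (array([427.1, 172.9]), np.int32(100)), (array([403.1, 186.9]), np.int32(82))]
346 80
1 223 185 [(array([227.1, 196. ]), np.int32(19)), (array([217.2, 209.8]), np.int32(21))]
143 105
('s', array([243.2, 283.4])) z10: [ 619. -201.] z57: [ 646. -199.]
('w5', array([308., 169.])) z10: [ 603. -223.] z57: [ 595. -220.]
    ('s', array([243.2, 283.4])) [ 607. -213.  -10.] 22.1
('w5', array([331.2, 183. ])) z10: [ 627. -194.] z57: [ 616. -193.]
    ('s', array([243.2, 283.4])) [ 625. -197.   20.] 7.2
('w60', array([454.4, 130. ])) z10: [ 574. -159.] z57: [ 569. -177.]
    ('s', array([243.2, 283.4])) [ 590. -179.   -7.] 58.0
    ('w5', array([308., 169.])) [ 568. -214.  158.] 19.4
    ('w5', array([331.2, 183. ])) [ 580. -199.  133.] 39.0
('w60', array([450., 156.])) z10: [ 607. -165.] z57: [ 598. -182.]
    ('s', array([243.2, 283.4])) [ 613. -185.   19.] 36.7
    ('w5', array([308., 169.])) [ 582. -214.  142.] 2.1
    ('w5', array([331.2, 183. ])) [ 600. -194.   
[... 758 characters left out ...]
4, 130. ])) [ 587. -183.   86.] 41.3
    ('w60', array([450., 156.])) [ 603. -186.   71.] 14.8
    ('w60', array([427.1, 172.9])) [ 621. -201.   28.] 1.2
    ('w60', array([403.1, 186.9])) [ 642. -220.  -25.] 17.4
('w61', array([217.2, 209.8])) z10: [ 642. -224.] z57: [ 630. -206.]
    ('s', array([243.2, 283.4])) [ 635. -205.   43.] 12.4
    ('w5', array([308., 169.])) [ 615. -215.   45.] 36.5
    ('w5', array([331.2, 183. ])) [ 614. -193.   94.] 11.8
    ('w60', array([454.4, 130. ])) [ 589. -190.  110.] 52.1
    ('w60', array([450., 156.])) [ 606. -193.   93.] 27.7
    ('w60', array([427.1, 172.9])) [ 623. -207.   54.] 14.1
    ('w60', array([403.1, 186.9])) [ 643. -227.    4.] 0.9
16.325
```

View pics/m6.png

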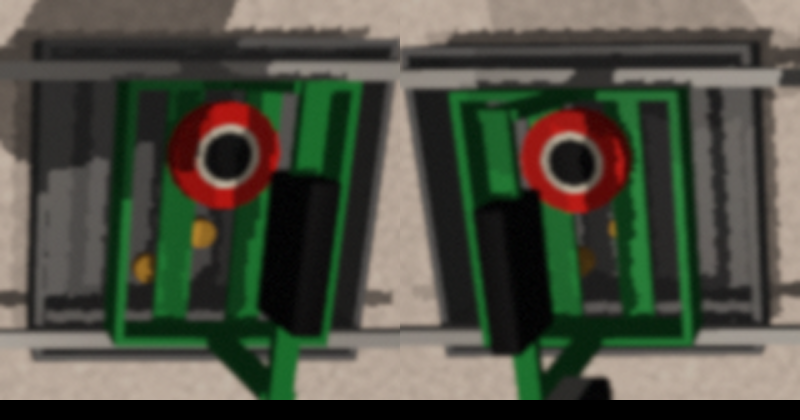

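In the slanted views both sharpeners are seen below the bars. They triangulate to (627,-195) and (642,-227) at about z 4, which is the tray floor within the calibration error. The roll is in the sieve and the gripper is clear of everything, so I'm handing in.

```bash
python3 -c "
from cell import env
env.finish_job(); print(env.get_time())"
```

```text
the job is handed in; nothing more can be done
the job is handed in; nothing more can be done
```

The job is done and handed in. I gripped the green sieve by its handle, lifted it 25 mm and shook it ±20 mm side to side, five cycles in all. I then set it back and let go at about the TCP position where I had gripped it (within 0.5 mm). The job took about 16.3 s of the 38 s allowed.

- **Sharpeners:** views from both sides put both below the bars, inside the tray. Their heights came out at about 4 mm, slightly below the tray floor at 6 mm. That is within what the calibration allows, though the scene camera put one of them at about 20 mm.
- **Tape roll:** it is still in the sieve.
- **Sieve:** its rails lie on the tray rim and the gripper is well clear. In the last wrist picture the rails sat 2 to 3 pixels from where they first were. I took this to be the slightly different camera pose and did not measure it further.

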